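# Release the specimen carrier and hold it level

### The arm

A 6-joint arm with a two-finger parallel gripper is mounted at the origin on the work surface. World frame = base frame: x ahead of the robot, y to its left, z up, the work surface at z = 0. Lengths are in mm, angles in rad, forces in N, time in s.
With the tool pointing down it reaches from about 375 to 900 mm from the base axis. Payload 3.1 kg.
Tool frame: the origin (TCP) lies on the mounting face of the last link; the fingertips stand 173 mm ahead of it and the grasp point (between the pads) lies 155 mm ahead of it; z points along the fingers, x is the direction in which the jaws open and shut, and the axes are right-handed (so a half turn about z gives the same grasp; the last joint's range is limited). The gripper opens to 85 mm and grips with 20 to 120 N. Pads are 22 mm wide; open, the fingers measure 114 mm over their backs; the gripper's body (76 mm by 85 mm) begins 54 mm behind the grasp point. The pads swing forward as they close: fully open they stand 13 mm farther back than shut.
Start: joints at [1.024, 0.527, 1.433, -0, 1.181, -0.178], TCP at [224.686, 583.193, 404.71] pointing down, gripper open.
Joint ranges: [-3.08, 3.08], [-0.75, 2.2], [0.22, 2.44], [-1.43, 4.57], [0, 2.65], [-2.85, 2.85]. Speed limits (rad/s): [2.79, 2.79, 3.14, 3.14, 3.14, 3.14].

### API

Orientations are given as a 3x3 rotation matrix whose columns are the frame's x, y, z axes.
In Python, from bench import ctrl gives the robot as it stands.
- The arm moves only by the tool carry_out, never from a script. Its argument "commands" is a list that holds one entry, the list of rows, each a list of 7 numbers: the opening, from 0 (shut) to 1 (fully open), then the shift along the tool's x, y, z in m, then the turn, a rotation vector about the tool's x, y, z in degrees. In form: [[[gripper, x, y, z, ax, ay, az], ...]]. A call has 1 to 12 rows; each row shifts and turns the commanded pose from where the row before left it, along the tool's axes as they then stand; what a row does not reach is not made up. A row lasts 1/8 s, in which the tool goes at most 62.5 mm and 10.7 degrees, less where a joint would pass 70% of its speed; a pose out of reach is approached as far as the arm can. A call is refused whole if a number of a shift passes 0.0625 or a number of a turn 10.7, either way. A call with a gripper value outside its range is refused whole. The fingers move at their own pace and stop on an object; the grip force is fixed at half the most. Time passes only in rows, so rows that do not move let the fingers close. It gives the time, the measured TCP pose, the force and the opening at its end, in the units of the state.
- ctrl.read_state(): the state, without advancing time (a new reading comes with each control period).
- ctrl.read_camera(name): name is "scene" or "side" or "wrist"; returns a dict with "img" (400x640x3 uint8, blue, green, red), "range_z" (400x640 float32, mm along the optical axis (not along the pixel's ray), 0 where there is no reading), "fovy" (degrees; the focal length in pixels is half the picture's height over the tangent of half this angle, whatever the lens; pixels are square), "cx", "cy" (the principal point, pixels), "cam_to_world" (4x4, takes a point from camera to world coordinates); the wrist camera has in their place "mount" (4x4, takes a point from camera to tool coordinates, whose origin is the TCP and whose axes are the tool frame's). Camera axes: x right, y up, looking along -z (the intrinsics and any distortion apply to the point x, -y, -z); pixel columns grow to the right and rows downward; lengths in mm; the calibration is good to about 2 mm. A picture is of the moment at which its call begins: read the wrist's pose just before it.
- ctrl.job_done(): hands the job in, once; it reports no verdict.
The state is a dict: "t": time; "q": joint angles; "joint_vel": joint speeds; "joint_torque": joint torques, N m; "eef_pos": TCP position; "eef_rot": TCP orientation; "ft_force": force on the tool from outside, world axes, zero at the start; "wrist_torque": the same for the moment, N m; "finger_gap": opening from 0.0 (shut) to 1.0 (fully open).
Only numpy, scipy, OpenCV 4.12 (cv2) and the standard library are available. Lean on these libraries where they do the work, as an engineer would, in place of code of your own. Each camera call takes 0.05 s, during which the arm holds its last target. There are 200 camera calls.

### The job

Turn the stage's hand crank counterclockwise (seen from above) through its two-odd turns to its stop, so that the hold-down bar is drawn fully back off the specimen carrier. Then take the carrier by its upright fin, lift it at least 10 cm off the stage and keep it level and still, with both specimen mounts still seated in their wells. Finish while holding it up in the gripper: do not put it down, and leave the other things on the bench where they are.

Things in the scene. Friction and masses are not known exactly. Their poses are not given: they have to be found in the camera images.
- stage: Black inspection stage fixed to the table, a bed 140 x 330 mm whose flat top is 40 mm above the table. Origin on the table under the stage; its z is up, its y runs along its length, its x across. The carrier lies at y = -85 mm of it between ledges 4 mm high with 2 to 3 mm play, the hold-down bar next to it, the crank at y = +85 mm.
- carrier_grip (a point): Middle of the grip fin of the aluminium specimen carrier (x across, y along it, z up): a plate 80 x 160 x 10 mm, 0.3 to 0.6 kg with its mounts, flat on the stage. The fin stands at the plate's centre, 12 mm thick in x (grip it across x), 32 mm long in y, 42 mm tall; this point is 24 mm above the plate's top face, 18 mm below the fin's top, 74 mm above the table at first.
- well_a (a point): Where the centre of mount a lies when seated in its well, a round recess 33 mm across and 4 mm deep in the carrier, 45 mm from the fin's middle towards the carrier's -y end.
- well_b (a point): The same for mount b, 45 mm towards the carrier's +y end (the end under the hold-down bar).
- mount_a_center (a point): Centre of specimen mount a: a black cylinder 30 mm across, 22 mm tall, lying loose in well a of the carrier and standing 18 mm out of it; weights of the two mounts differ.
- mount_b_center (a point): Centre of specimen mount b, alike, in well b.
- crank (a joint): Angle of the hand crank about its upright axis, rad: 0 = wound fully in (hold-down bar over the carrier), 15.7 = wound fully out against its stop (two and a half turns); grows counterclockwise seen from above. Friction keeps it where it is left; about 1.5 N at the knob turns it.
- crank_axis (a point): Point on the crank's upright axis, at the height of the middle of the crank's knob (99 mm above the table).
- knob (a point): Middle of the crank's upright black knob, a cylinder 17 mm across and 36 mm tall (its top 117 mm, its foot 81 mm above the table), which spins freely on its own pin at a radius of 40 mm from the crank's axis. At crank = 0 it lies towards the stage's +x from the axis.
- bar_lip (a point): Middle of the front top edge of the steel hold-down bar's lip, 46 mm wide across x and 6 mm thick, 58 mm above the table. It overhangs the +y end of the carrier by 12 mm at crank = 0 with 2 mm of air under it; the crank draws it 1.6 mm per rad along the stage's +y, 25 mm in all. It cannot be pushed back by hand.
- objective_mid (a point): Bystander: a steel microscope objective standing on the table, 30 mm across, 44 mm tall; point at its centre.
- dish_mid (a point): Bystander: an open glass dish, 60 mm across, 14 mm tall; point at its centre.
- spare_mount_mid (a point): Bystander: a third black specimen mount, 30 mm across and 22 mm tall, on the table beside the stage; point at its centre.
- bottle_mid (a point): Bystander: an amber bottle, 52 mm across, 110 mm tall; point at its centre.
- slide_box_mid (a point): Bystander: a closed box of slides, 90 x 80 x 34 mm; point at its centre.
- canister_mid (a point): Bystander: a clear jar with a white cap, 48 mm across, 60 mm tall; point at its centre.
- tweezers_mid (a point): Bystander: steel tweezers lying flat, 120 mm long, 6 mm thick; point at its centre.
Not all that is in view belongs to the job. Leave any blue look-alike of the part that bears mount_a_center alone.

How it is judged (in metres and radians):
On the way, in this order (a step that is already met when the one before it is completed fails the run):
1. the crank is wound fully out, the bar drawn back (value of joint crank above 15 rad), for 0.1 s.
2. the carrier is lifted clear of the stage, level, with both mounts in their wells (z of carrier_grip in the frame of stage above 0.164 m and angle between carrier_grip's own z axis and vertical below 0.1 rad and distance between mount_a_center and well_a below 0.009 m and distance between mount_b_center and well_b below 0.009 m and contact force between carrier and the fingers above 1 N and contact force between carrier and stage below 0.05 N), for 0.3 s.
At the end, for the whole second after the job is handed in: The crank is within 0.7 rad of its outer stop; the carrier is held by the fingers at least 90 mm above where it lay, not touching the stage, within 0.10 rad of level, slower than 0.02 m/s and 0.3 rad/s, and both mounts lie in their wells (centre within 9 mm of the seated place) (all of step 2 and value of joint crank above 15 rad and linear speed of carrier below 0.02 m/s and angular speed of carrier below 0.3 rad/s); the arm keeps its last pose, push and grip.
It fails at once if a specimen mount leaves its well (distance between mount_a_center and well_a above 0.015 m or distance between mount_b_center and well_b above 0.015 m).
It fails at once if the carrier is tipped by more than 0.35 rad (angle between carrier_grip's own z axis and vertical above 0.35 rad).
It fails at once if a bystander is moved by more than 30 mm (distance of any of objective_mid, dish_mid, spare_mount_mid, bottle_mid, slide_box_mid, canister_mid, tweezers_mid from where it was at the start of the episode above 0.03 m).
It also fails if it takes over 62 s, if anything falls off the work surface, if the arm or the gripper's body presses on something with over 40 N, if the wrist force passes 120 N, or if a joint passes its speed limit or range.

## Working session

There is one attempt and no reset: what is moved stays moved. The work goes in short steps, Python scripts to look and compute and a tool call to move; the robot and the scene stay as the last step left them, time stands still between calls to the robot, and variables do not carry over. Pictures are saved under pics/ and viewed, about 8 in all and at most 12, crops included, and the job is handed in when it is done.

Besides the shell and the picture viewer there is one more tool, called after "Call:" by a JSON object that holds its "method" and its "body". carry_out: Moves the arm, as the interface text tells. Its arguments: {"type":"object","properties":{"commands":{"type":"array","items":{"type":"array","items":{"type":"array","items":{"type":"number"}}}}},"required":["commands"]}

```bash
ls; mkdir -p pics; cat > h.py <<'E'
import numpy as np, cv2
from bench import ctrl
def grab(n):
    s=ctrl.read_state(); c=ctrl.read_camera(n)
    if n=="wrist":
        T=np.eye(4);T[:3,:3]=s["eef_rot"];T[:3,3]=s["eef_pos"];c["T"]=T@np.array(c["mount"])
    else: c["T"]=np.array(c["cam_to_world"])
    return c
def cloud(c):
    z=c["range_z"];f=200/np.tan(np.radians(c["fovy"])/2)
    v,u=np.mgrid[:400,:640]
    P=np.stack([(u-c["cx"])/f*z,-(v-c["cy"])/f*z,-z,np.ones_like(z)],-1)
    W=(P@c["T"].T)[...,:3]; W[z==0]=np.nan
    return W
E
python3 - <<'E'
from h import *
for n in["scene","side"]:
    c=grab(n);cv2.imwrite(f"pics/{n}.png",c["img"]);np.save(n+".npy",cloud(c));print([k for k in c],c["fovy"],c["T"].round(2).tolist())
a=cv2.imread("pics/scene.png");b=cv2.imread("pics/side.png");cv2.imwrite("pics/both.png",cv2.resize(np.vstack([a,b]),None,fx=.75,fy=.75))
s=ctrl.read_state();print(s)
E
```

```text
pics
['img', 'range_z', 'fovy', 'cx', 'cy', 'cam_to_world', 'T'] 46.57677450513289 [[0.74, -0.58, 0.33, 969.48], [0.67, 0.63, -0.38, -437.87], [0.01, 0.51, 0.86, 1111.55], [0.0, 0.0, 0.0, 1.0]]
['img', 'range_z', 'fovy', 'cx', 'cy', 'cam_to_world', 'T'] 53.65945126366402 [[0.96, 0.18, -0.23, 280.23], [-0.29, 0.65, -0.7, -868.31], [0.02, 0.73, 0.68, 901.69], [0.0, 0.0, 0.0, 1.0]]
{'t': 0.1, 'q': array([ 1.02451232e+00,  5.28342906e-01,  1.43376573e+00, -1.04836528e-05,
        1.18141387e+00, -1.78494976e-01]), 'joint_vel': array([ 0.00053575, -0.00234743, -0.00160131, -0.00081673, -0.0010531 ,
        0.00095567]), 'joint_torque': array([ 7.01906247e-04, -4.43301415e+01, -1.78587055e+01, -1.69516420e-04,
        3.91628229e-03,  3.22662140e-05]), 'eef_pos': array([224.52693249, 582.94354042, 403.85245452]), 'eef_rot': array([[ 3.59548539e-01,  9.33125854e-01, -9.94302024e-04],
       [ 9.33124447e-01, -3.59549760e-01, -1.65402353e-03],
       [-1.90091317e-03, -3.33105783e-04, -9.99998138e-01]]), 'ft_force': array([-0.53521282, -0.30733033,  0.26930499]), 'wrist_torque': array([ 0.05076144, -0.01859583,  0.01810581]), 'finger_gap': 1.002287039263923}
```

View pics/both.png

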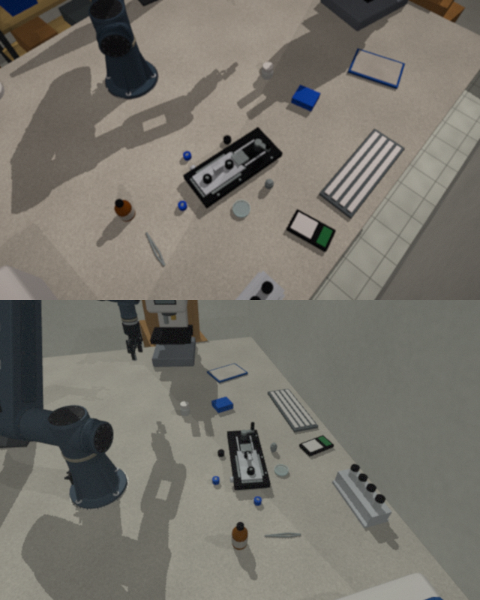

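The scene view (half 1) shows the stage at about (233,165) in view pixels; the side view shows it at about (248,460). Next I zoom in on both.

```bash
python3 - <<'E'
from h import *
a=cv2.imread("pics/scene.png")[160:285,225:395];b=cv2.imread("pics/side.png")[150:265,270:410]
a=cv2.resize(a,(680,500),interpolation=2);cv2.imwrite("pics/za.png",a)
for n in["scene","side"]:
    W=np.load(n+".npy"); ok=np.isfinite(W[...,0])
    img=cv2.imread(f"pics/{n}.png")
    # stage top: z 35..45
    m=ok&(abs(W[...,2]-40)<3)&(img.max(2)<60)
    k,l,st,ce=cv2.connectedComponentsWithStats(cv2.morphologyEx(m.astype(np.uint8),cv2.MORPH_CLOSE,np.ones((5,5))))
    i=1+st[1:,4].argmax();P=W[(l==i)&m][:,:2].astype(np.float32)
    r=cv2.minAreaRect(P);print(n,len(P),r)
    c=np.array(r[0]);h=ok&(np.hypot(W[...,0]-c[0],W[...,1]-c[1])<180)&(W[...,2]>92)
    print(W[h].round(0)[::3].tolist()[:40])
E
```

```text
scene 1798 ((597.4462280273438, -22.7381591796875), (327.89849853515625, 139.54815673828125), 79.62075805664062)
[[649.0, 89.0, 121.0], [649.0, 85.0, 121.0], [654.0, 91.0, 119.0], [651.0, 82.0, 123.0], [656.0, 89.0, 118.0], [651.0, 79.0, 121.0], [655.0, 85.0, 118.0], [662.0, 88.0, 122.0], [656.0, 80.0, 121.0], [662.0, 84.0, 123.0], [655.0, 79.0, 115.0], [662.0, 81.0, 121.0], [653.0, 78.0, 109.0], [660.0, 81.0, 113.0], [649.0, 80.0, 97.0], [659.0, 78.0, 111.0], [662.0, 87.0, 104.0], [656.0, 79.0, 102.0], [662.0, 84.0, 103.0], [656.0, 79.0, 97.0], [662.0, 84.0, 98.0], [660.0, 79.0, 97.0], [580.0, -75.0, 96.0], [584.0, -69.0, 92.0], [583.0, -75.0, 93.0], [580.0, -82.0, 94.0], [589.0, -74.0, 96.0], [579.0, -88.0, 96.0], [583.0, -82.0, 94.0], [591.0, -76.0, 95.0], [578.0, -91.0, 94.0], [586.0, -85.0, 95.0], [591.0, -80.0, 95.0], [580.0, -93.0, 93.0], [588.0, -87.0, 96.0], [579.0, -99.0, 95.0], [585.0, -91.0, 93.0], [590.0, -86.0, 93.0], [584.0, -97.0, 94.0], [591.0, -90.0, 92.0]]
side 1153 ((594.443359375, -26.020889282226562), (329.2565612792969, 137.00038146972656), 79.53190612792969)
[[650.0, 89.0, 116.0], [660.0, 87.0, 115.0], [651.0, 82.0, 117.0], [661.0, 81.0, 116.0], [653.0, 77.0, 116.0], [647.0, 80.0, 110.0], [656.0, 75.0, 113.0], [649.0, 75.0, 110.0], [660.0, 77.0, 106.0], [654.0, 78.0, 103.0], [648.0, 81.0, 97.0], [656.0, 73.0, 102.0], [649.0, 74.0, 98.0], [653.0, 74.0, 93.0], [581.0, -81.0, 92.0], [587.0, -92.0, 93.0], [584.0, -99.0, 92.0]]
```

View pics/za.png

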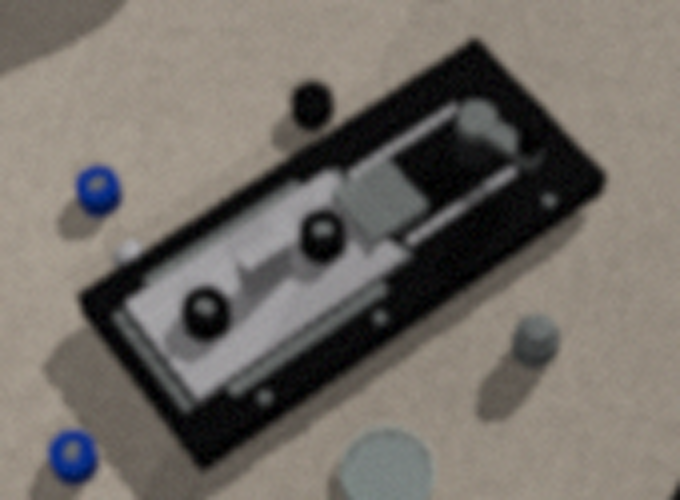

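Scene crop: the stage runs from lower left to upper right. The fin is at about (265,260), the mounts at (207,312) and (322,236), and the crank hub and knob at about (478,118) and (535,155). Next I compute the move to a viewing pose with the jaws along stage x.

```bash
cat >> h.py <<'E'
from scipy.spatial.transform import Rotation as R
def rows(way,yaw=None,g=1.0,s0=None):
    """way: list of world TCP xyz, one per row; yaw list (rad) of tool x, tool down"""
    p,Rm=s0 if s0 else (lambda s:(np.array(s["eef_pos"]),np.array(s["eef_rot"])))(ctrl.read_state())
    out=[]
    for i,w in enumerate(way):
        d=Rm.T@(np.array(w)-p)/1000
        if yaw is not None:
            y=yaw[i];Rn=np.array([[np.cos(y),np.sin(y),0],[np.sin(y),-np.cos(y),0],[0,0,-1]])
            a=R.from_matrix(Rm.T@Rn).as_rotvec(degrees=True)
        else: Rn=Rm;a=np.zeros(3)
        out.append([g]+d.round(4).tolist()+a.round(2).tolist());p,Rm=np.array(w,float),Rn
    print(out)
E
python3 - <<'E'
from h import *
c=grab("wrist");print(np.array(c["mount"]).round(3).tolist(),c["fovy"])
W=np.load("side.npy");o=np.array([601,3]);
for n in["scene","side"]:
    W=np.load(n+".npy");m=np.isfinite(W[...,0])&(np.hypot(W[...,0]-612,W[...,1]-88)<16);print(n,W[m][:,2].round(0).astype(int).tolist())
s=ctrl.read_state();p=np.array(s["eef_pos"]);t=np.array([605,5,403.])
y0=np.arctan2(s["eef_rot"][1,0],s["eef_rot"][0,0])
rows([p+(t-p)*k/12 for k in range(1,13)],[y0+(-.18-y0)*k/12 for k in range(1,13)])
E
```

```text
[[1.0, 0.0, -0.0, -0.166], [0.0, -0.966, -0.26, -65.416], [-0.0, 0.26, -0.966, 31.356], [0.0, 0.0, 0.0, 1.0]] 70.07633052305945
scene [83, 83, 80, 81, 82, 83, 81, 82, 86, 86, 82, 86, 84, 84, 82, 81, 79, 79, 86, 81, 82, 83, 84, 87, 83, 83, 84, 83, 84, 81, 84, 82, 83, 84, 83, 81, 84, 84, 81, 77, 83, 82, 83, 80, 86, 81, 80, 84, 80, 82, 83, 82, 82, 80, 82, 82, 81, 40, 74, 52, 36]
side [79, 77, 78, 79, 79, 78, 81, 78, 80, 80, 78, 76, 82, 80, 78, 77, 80, 77, 81, 82, 80, 77, 77, 79, 78, 73, 74, 62, 69, 59, 65, 56, 61, 41, 38, 53, 39, 40, 48, 52, 39, 43, 45, 47, 48, 38, 40]
[[1.0, -0.0335, 0.0469, 0.0001, -0.01, 0.09, 6.6], [1.0, -0.0279, 0.0504, 0.0001, 0.0, 0.0, 6.6], [1.0, -0.0219, 0.0533, 0.0001, 0.0, 0.0, 6.6], [1.0, -0.0157, 0.0555, 0.0001, 0.0, 0.0, 6.6], [1.0, -0.0092, 0.0569, 0.0001, 0.0, 0.0, 6.6], [1.0, -0.0026, 0.0576, 0.0001, 0.0, 0.0, 6.6], [1.0, 0.0041, 0.0575, 0.0001, 0.0, 0.0, 6.6], [1.0, 0.0107, 0.0567, 0.0001, 0.0, 0.0, 6.6], [1.0, 0.0171, 0.0551, 0.0001, 0.0, 0.0, 6.6], [1.0, 0.0233, 0.0527, 0.0001, 0.0, 0.0, 6.6], [1.0, 0.0292, 0.0497, 0.0001, 0.0, 0.0, 6.6], [1.0, 0.0348, 0.046, 0.0001, 0.0, 0.0, 6.6]]
```

Call:
{"method": "carry_out", "body": {"commands": [[[1, -0.0335, 0.047, 0, 0, 0.1, 6.6], [1, -0.028, 0.0504, 0, 0, 0, 6.6], [1, -0.022, 0.0533, 0, 0, 0, 6.6], [1, -0.0157, 0.0555, 0, 0, 0, 6.6], [1, -0.0092, 0.057, 0, 0, 0, 6.6], [1, -0.0026, 0.0576, 0, 0, 0, 6.6], [1, 0.0041, 0.0575, 0, 0, 0, 6.6], [1, 0.0107, 0.0567, 0, 0, 0, 6.6], [1, 0.0171, 0.055, 0, 0, 0, 6.6], [1, 0.0233, 0.0527, 0, 0, 0, 6.6], [1, 0.0292, 0.0497, 0, 0, 0, 6.6], [1, 0.0348, 0.046, 0, 0, 0, 6.6]]]}}

```text
t: 1.65
eef_pos: [606.1, 3.5, 403.9]
eef_rot: [[0.983, -0.182, 0.0], [-0.182, -0.983, 0.002], [-0.0, -0.002, -1.0]]
ft_force: [1.3, 0.8, 0.4]
finger_gap: 1.005
```

```bash
python3 - <<'E'
from h import *
c=grab("wrist");cv2.imwrite("pics/w1.png",c["img"]);W=cloud(c);np.save("w1.npy",W)
s=ctrl.read_state();print(s["eef_pos"],s["eef_rot"].round(3).tolist(),s["t"],s["q"].round(2))
img=c["img"];ok=np.isfinite(W[...,0])
m=ok&(abs(W[...,2]-40)<4)&(img.max(2)<60)
k,l,st,ce=cv2.connectedComponentsWithStats(cv2.morphologyEx(m.astype(np.uint8),cv2.MORPH_CLOSE,np.ones((5,5))))
i=1+st[1:,4].argmax();r=cv2.minAreaRect(W[(l==i)&m][:,:2].astype(np.float32));print(r)
near=ok&(np.hypot(W[...,0]-600,W[...,1])<190)
for nm,mm in[("knob",near&(W[...,2]>108)&(W[...,1]>20)),("fin",near&(W[...,2]>84)&(W[...,1]<0)),("hub",near&(abs(W[...,2]-80)<6)&(W[...,1]>40))]:
    Q=W[mm];v,u=np.where(mm);print(nm,len(Q),np.median(Q,0).round(1),Q.min(0).round(1),Q.max(0).round(1),np.median(u),np.median(v),cv2.minAreaRect(Q[:,:2].astype(np.float32)))
E
```

```text
[610.222481    -2.57828801 404.12273258] [[0.982, -0.189, 0.008], [-0.189, -0.982, -0.004], [0.008, 0.003, -1.0]] 1.7 [-0.19  0.51  1.47 -0.    1.15  0.  ]
((595.7222900390625, -22.423233032226562), (327.89794921875, 138.10328674316406), 79.5340576171875)
knob 19507 [564.8  25.3 317.2] [535.2  20.  108.5] [662.4  93.1 333.7] 182.0 339.0 ((609.1046752929688, 39.063079833984375), (139.77490234375, 52.978057861328125), 28.748531341552734)
fin 7310 [664.3  -8.4 299. ] [ 558.3 -102.3   84.2] [677.7  -0.  325.6] 519.0 343.0 ((623.638671875, -42.49257278442383), (114.76618194580078, 105.29431915283203), 9.623706817626953)
hub 886 [621.   81.8  79.3] [602.2  68.5  74.6] [657.2  93.7  85.4] 322.0 96.0 ((628.3961181640625, 83.62194061279297), (53.73801040649414, 25.155357360839844), 11.072264671325684)
```

View pics/w1.png

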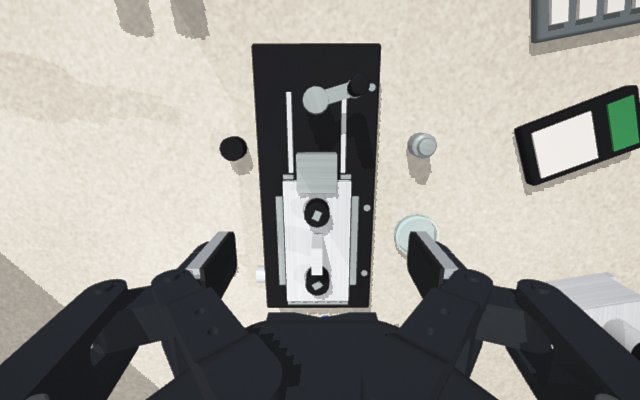

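Wrist view: the hub is at (316,99), the knob at (358,86), the bar at (317,172) and the fin at (317,250). The arm was still settling when this was taken, so I measure again with it at rest.

Call:
{"method": "carry_out", "body": {"commands": [[[1, 0, 0, 0, 0, 0, 0], [1, 0, 0, 0, 0, 0, 0]]]}}

```text
t: 1.95
eef_pos: [604.6, 6.0, 403.6]
eef_rot: [[0.984, -0.178, -0.001], [-0.178, -0.984, 0.002], [-0.002, -0.002, -1.0]]
ft_force: [-0.7, 0.4, -0.2]
finger_gap: 1.0
```

```bash
cat > m.py <<'E'
from h import *
c=grab("wrist");W=cloud(c)
s=ctrl.read_state();print(s["eef_pos"],s["eef_rot"].round(3).tolist(),s["t"])
img=c["img"];ok=np.isfinite(W[...,0])
near=ok&(np.hypot(W[...,0]-600,W[...,1])<190)&(W[...,2]<130)
def fit(nm,mm):
    mm=cv2.morphologyEx(mm.astype(np.uint8),cv2.MORPH_OPEN,np.ones((3,3)))>0
    k,l,st,ce=cv2.connectedComponentsWithStats(mm.astype(np.uint8))
    if k<2: print(nm,"none");return
    mm=l==1+st[1:,4].argmax()
    Q=W[mm];print(nm,len(Q),np.median(Q,0).round(1),[np.round(x,1) for x in cv2.minAreaRect(Q[:,:2].astype(np.float32))])
fit("stage",near&(abs(W[...,2]-40)<4)&(img.max(2)<60))
fit("knob top",near&(W[...,2]>113)&(W[...,1]>20))
fit("hub",near&(abs(W[...,2]-80)<6)&(np.hypot(W[...,0]-612,W[...,1]-84)<20))
fit("fin",near&(W[...,2]>87)&(W[...,1]<-20)&(img.min(2)>60))
fit("plate",near&(abs(W[...,2]-50)<4)&(W[...,1]<0)&(img.min(2)>130))
fit("bar",near&(abs(W[...,2]-58)<4)&(W[...,1]<60)&(img.min(2)>80))
E
python3 m.py
```

```text
[604.4761669    6.41484324 403.80070609] [[0.984, -0.177, -0.001], [-0.177, -0.984, 0.002], [-0.001, -0.002, -1.0]] 2.0
stage 16267 [610.6  56.2  39.4] [array([596. , -21.4]), array([325.9, 138.2]), np.float64(79.6)]
knob top 329 [653.9  84.8 116.3] [array([654. ,  84.8]), array([16.1, 16.2]), np.float64(79.9)]
hub 614 [615.8  81.3  79.7] [array([616.7,  80.3]), array([24.6, 28.6]), np.float64(78.8)]
fin 303 [583.9 -85.1  91.4] [array([583.8, -85.9]), array([32.9, 11.1]), np.float64(79.4)]
plate 5591 [584.7 -81.8  49.4] [array([583.7, -86.4]), array([161. ,  80.2]), np.float64(79.6)]
bar 1575 [600.4   4.5  57.6] [array([600.3,   3.6]), array([44.3, 46. ]), np.float64(79.7)]
```

Call:
{"method": "carry_out", "body": {"commands": [[[0.5, 0.0116, -0.0288, 0.03, 0, 0, 0], [0.5, 0.0116, -0.0288, 0.03, 0, 0, 0], [0.5, 0.0116, -0.0287, 0.03, 0, 0, 0], [0.5, 0, 0, 0.015, 0, 0, 0], [0.5, 0, 0, 0, 0, 0, 0], [0.5, 0, 0, 0, 0, 0, 0]]]}}

```text
t: 2.75
eef_pos: [654.9, 83.8, 300.4]
eef_rot: [[0.984, -0.178, 0.002], [-0.178, -0.984, 0.001], [0.002, -0.002, -1.0]]
ft_force: [-0.4, 0.4, 0.9]
finger_gap: 0.496
```

```bash
python3 m.py; python3 - <<'E'
from h import *
cv2.imwrite("pics/w2.png",grab("wrist")["img"])
E
```

```text
[655.07282038  83.63936752 300.77606041] [[0.984, -0.179, 0.003], [-0.179, -0.984, 0.001], [0.003, -0.002, -1.0]] 2.8
stage 16787 [627.6  99.7  39.4] [array([610.5,  55.9]), array([170.2, 137.9]), np.float64(79.6)]
knob top 646 [654.4  85.9 116.3] [array([654.2,  85.3]), array([16.5, 16.3]), np.float64(79.1)]
hub 847 [616.3  85.   79.6] [array([616.9,  84.6]), array([30. , 19.1]), np.float64(0.8)]
fin none
plate 236 [628.4 -18.1  49.4] [array([628.1, -19.4]), array([14.3, 16.8]), np.float64(76.8)]
bar 1082 [612.    6.   57.5] [array([610.3,   6. ]), array([37.9, 28.4]), np.float64(77.4)]
```

View pics/w2.png

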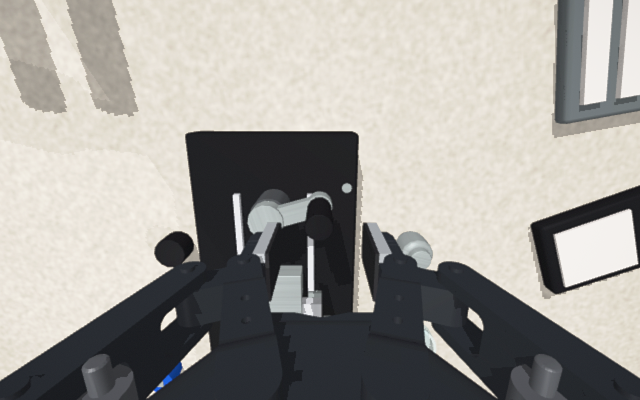

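The knob at (320,218) sits between the open fingers (265 and 378). I descend and grip.

Call:
{"method": "carry_out", "body": {"commands": [[[0.5, -0.001, -0.001, 0.014, 0, 0, 0], [0.5, 0, 0, 0.014, 0, 0, 0], [0.5, 0, 0, 0.013, 0, 0, 0], [0.3, 0, 0, 0, 0, 0, 0], [0, 0, 0, 0, 0, 0, 0], [0, 0, 0, 0, 0, 0, 0], [0, 0, 0, 0, 0, 0, 0], [0, 0, 0, 0, 0, 0, 0]]]}}

```text
t: 3.85
eef_pos: [654.1, 85.4, 257.8]
eef_rot: [[0.984, -0.178, 0.0], [-0.178, -0.984, 0.002], [-0.0, -0.002, -1.0]]
ft_force: [1.2, -0.1, -6.9]
finger_gap: 0.17
```

```bash
cat > arc.py <<'E'
import sys
from h import *
# rows for arc about axis, from commanded angle a0 (deg, world) n steps of st, correction of start given by measured pose
ax=np.array([614.5,81.3]);s=ctrl.read_state();p=s["eef_pos"];Rm=s["eef_rot"]
d=p[:2]-ax;a=np.degrees(np.arctan2(d[1],d[0]));print("meas r,ang",np.hypot(*d).round(1),a.round(1),"z",p[2].round(1),"gap",s["finger_gap"],"F",s["ft_force"].round(1),s["t"])
E
python3 arc.py
```

```text
meas r,ang 39.8 5.9 z 257.8 gap 0.16953271146771104 F [ 1.2 -0.1 -6.9] 3.85
```

Call:
{"method": "carry_out", "body": {"commands": [[[0, -0.004, -0.0097, 0, 0, 0, 0], [0, -0.0064, -0.0083, 0, 0, 0, 0], [0, -0.0083, -0.0064, 0, 0, 0, 0], [0, -0.0097, -0.004, 0, 0, 0, 0], [0, -0.0103, -0.0014, 0, 0, 0, 0], [0, -0.0103, 0.0014, 0, 0, 0, 0]]]}}

```text
t: 4.6
eef_pos: [610.6, 121.7, 257.9]
eef_rot: [[0.984, -0.177, 0.001], [-0.177, -0.984, -0.0], [0.001, 0.0, -1.0]]
ft_force: [3.0, -7.4, -12.3]
finger_gap: 0.167
```

```bash
python3 arc.py;python3 m.py
```

```text
meas r,ang 40.6 95.5 z 257.9 gap 0.16651611909918862 F [  3.   -7.4 -12.3] 4.6
[609.35018673 121.63694889 257.83846541] [[0.984, -0.177, -0.001], [-0.177, -0.984, -0.001], [-0.001, 0.001, -1.0]] 4.65
stage 11973 [630.8 119.4  39.4] [array([619.4, 108.3]), array([ 64.8, 137.4]), np.float64(79.7)]
knob top 2358 [611.  125.6 117.4] [array([611., 123.]), array([25.4, 42.1]), np.float64(79.4)]
hub 580 [609.3  79.4  80. ] [array([609.1,  78.9]), array([13.9, 22.2]), np.float64(9.0)]
fin none
plate none
bar none
```

Call:
{"method": "carry_out", "body": {"commands": [[[0, -0.0097, 0.004, 0, 0, 0, 0], [0, -0.0083, 0.0064, 0, 0, 0, 0], [0, -0.0064, 0.0083, 0, 0, 0, 0], [0, -0.004, 0.0097, 0, 0, 0, 0], [0, -0.0014, 0.0103, 0, 0, 0, 0], [0, 0.0014, 0.0103, 0, 0, 0, 0], [0, 0.004, 0.0097, 0, 0, 0, 0], [0, 0.0064, 0.0083, 0, 0, 0, 0], [0, 0.0083, 0.0064, 0, 0, 0, 0], [0, 0.0097, 0.004, 0, 0, 0, 0], [0, 0.0103, 0.0014, 0, 0, 0, 0], [0, 0.0103, -0.0014, 0, 0, 0, 0]]]}}

```text
t: 6.15
eef_pos: [617.6, 41.7, 258.0]
eef_rot: [[0.984, -0.178, -0.002], [-0.178, -0.984, 0.001], [-0.002, -0.0, -1.0]]
ft_force: [-1.9, 2.0, -12.3]
finger_gap: 0.169
```

```bash
python3 arc.py
```

```text
meas r,ang 39.7 -85.5 z 258.0 gap 0.16940994491322228 F [ -1.9   2.  -12.3] 6.15
```

Call:
{"method": "carry_out", "body": {"commands": [[[0, 0.0097, -0.004, 0, 0, 0, 0], [0, 0.0083, -0.0064, 0, 0, 0, 0], [0, 0.0064, -0.0083, 0, 0, 0, 0], [0, 0.004, -0.0097, 0, 0, 0, 0], [0, 0.0014, -0.0103, 0, 0, 0, 0], [0, -0.0014, -0.0103, 0, 0, 0, 0], [0, -0.004, -0.0097, 0, 0, 0, 0], [0, -0.0064, -0.0083, 0, 0, 0, 0], [0, -0.0083, -0.0064, 0, 0, 0, 0], [0, -0.0097, -0.004, 0, 0, 0, 0], [0, -0.0103, -0.0014, 0, 0, 0, 0], [0, -0.0103, 0.0014, 0, 0, 0, 0]]]}}

```text
t: 7.65
eef_pos: [611.3, 121.7, 258.1]
eef_rot: [[0.984, -0.178, 0.004], [-0.178, -0.984, 0.0], [0.004, -0.001, -1.0]]
ft_force: [2.2, -7.4, -19.5]
finger_gap: 0.168
```

Call:
{"method": "carry_out", "body": {"commands": [[[0, -0.0097, 0.004, 0, 0, 0, 0], [0, -0.0083, 0.0064, 0, 0, 0, 0], [0, -0.0064, 0.0083, 0, 0, 0, 0], [0, -0.004, 0.0097, 0, 0, 0, 0], [0, -0.0014, 0.0103, 0, 0, 0, 0], [0, 0.0014, 0.0103, 0, 0, 0, 0], [0, 0.004, 0.0097, 0, 0, 0, 0], [0, 0.0064, 0.0083, 0, 0, 0, 0], [0, 0.0083, 0.0064, 0, 0, 0, 0], [0, 0.0097, 0.004, 0, 0, 0, 0], [0, 0.0103, 0.0014, 0, 0, 0, 0], [0, 0.0103, -0.0014, 0, 0, 0, 0]]]}}

```text
t: 9.15
eef_pos: [617.7, 41.7, 258.1]
eef_rot: [[0.984, -0.178, -0.001], [-0.178, -0.984, 0.001], [-0.001, -0.001, -1.0]]
ft_force: [-2.2, 1.5, -15.4]
finger_gap: 0.17
```

```bash
python3 arc.py
```

```text
meas r,ang 39.7 -85.3 z 258.1 gap 0.16980924578596984 F [ -2.2   1.5 -15.4] 9.15
```

Call:
{"method": "carry_out", "body": {"commands": [[[0, 0.0097, -0.004, 0, 0, 0, 0], [0, 0.0083, -0.0064, 0, 0, 0, 0], [0, 0.0064, -0.0083, 0, 0, 0, 0], [0, 0.004, -0.0097, 0, 0, 0, 0], [0, 0.0014, -0.0103, 0, 0, 0, 0], [0, -0.0014, -0.0103, 0, 0, 0, 0], [0, -0.004, -0.0097, 0, 0, 0, 0], [0, -0.0064, -0.0083, 0, 0, 0, 0], [0, -0.0083, -0.0064, 0, 0, 0, 0], [0, -0.0097, -0.004, 0, 0, 0, 0], [0, -0.0103, -0.0014, 0, 0, 0, 0], [0, -0.0103, 0.0014, 0, 0, 0, 0]]]}}

```text
t: 10.65
eef_pos: [611.5, 121.7, 258.2]
eef_rot: [[0.984, -0.178, 0.004], [-0.178, -0.984, 0.0], [0.004, -0.001, -1.0]]
ft_force: [3.0, -7.2, -22.9]
finger_gap: 0.172
```

Call:
{"method": "carry_out", "body": {"commands": [[[0, -0.0097, 0.004, 0, 0, 0, 0], [0, -0.0083, 0.0064, 0, 0, 0, 0], [0, -0.0064, 0.0083, 0, 0, 0, 0], [0, -0.004, 0.0097, 0, 0, 0, 0], [0, -0.0005, 0.004, 0, 0, 0, 0], [0, -0.0003, 0.003, 0, 0, 0, 0], [0, 0, 0, 0, 0, 0, 0]]]}}

```text
t: 11.52
eef_pos: [575.9, 92.4, 258.2]
eef_rot: [[0.984, -0.178, 0.0], [-0.178, -0.984, 0.002], [0.0, -0.002, -1.0]]
ft_force: [1.2, -0.3, -23.9]
finger_gap: 0.168
```

```bash
python3 arc.py
```

```text
meas r,ang 40.1 163.9 z 258.2 gap 0.16756982205456764 F [  1.2  -0.3 -23.9] 11.525
```

Call:
{"method": "carry_out", "body": {"commands": [[[0, 0, 0.002, 0, 0, 0, 0], [0, 0, 0.002, 0, 0, 0, 0], [0, 0, 0.002, 0, 0, 0, 0], [0, 0, 0, 0, 0, 0, 0]]]}}

```text
t: 12.02
eef_pos: [574.9, 88.0, 258.2]
eef_rot: [[0.984, -0.18, 0.001], [-0.18, -0.984, 0.005], [0.0, -0.005, -1.0]]
ft_force: [2.4, 7.0, -23.3]
finger_gap: 0.166
```

```bash
python3 arc.py
```

```text
meas r,ang 40.1 170.4 z 258.2 gap 0.16576806324104734 F [  2.4   7.  -23.3] 12.025
```

Call:
{"method": "carry_out", "body": {"commands": [[[0.5, 0, -0.0015, 0, 0, 0, 0], [0.6, 0, 0, 0, 0, 0, 0], [0.6, 0, 0, 0, 0, 0, 0], [0.6, 0, 0, -0.045, 0, 0, 0], [0.6, 0, 0, -0.045, 0, 0, 0], [0.6, 0.0099, 0.0424, 0, 0, 0, 0], [0.6, 0.0099, 0.0424, 0, 0, 0, 0], [0.6, 0.0099, 0.0424, 0, 0, 0, 0], [0.6, 0.0099, 0.0424, 0, 0, 0, 0], [0.6, 0, 0, 0, 0, 0, 0], [0.6, 0, 0, 0, 0, 0, 0], [0.6, 0, 0, 0, 0, 0, 0]]]}}

```text
t: 13.52
eef_pos: [583.7, -85.0, 348.3]
eef_rot: [[0.984, -0.177, 0.001], [-0.177, -0.984, 0.002], [0.0, -0.002, -1.0]]
ft_force: [-0.0, 0.4, -1.1]
finger_gap: 0.596
```

```bash
python3 m.py; python3 - <<'E'
from h import *
cv2.imwrite("pics/w3.png",grab("wrist")["img"]);print(ctrl.read_state()["ft_force"])
E
```

```text
[583.76542008 -84.8727949  348.18157311] [[0.984, -0.177, 0.001], [-0.177, -0.984, 0.002], [0.0, -0.002, -1.0]] 13.575
stage 6047 [546.1  18.6  39.4] [array([543. , -20.4]), array([205.4,  34.8]), np.float64(79.2)]
knob top none
hub none
fin 535 [583.9 -85.6  91.5] [array([583.8, -86. ]), array([32.4, 10.9]), np.float64(79.9)]
plate 10756 [587.1 -74.8  49.4] [array([583.8, -86.2]), array([160.1,  80.2]), np.float64(79.6)]
bar 3185 [604.7  27.6  57.6] [array([604.6,  27.1]), array([44.7, 46.2]), np.float64(79.7)]
[-0.23865242 -0.04235836  0.2946521 ]
```

View pics/w3.png

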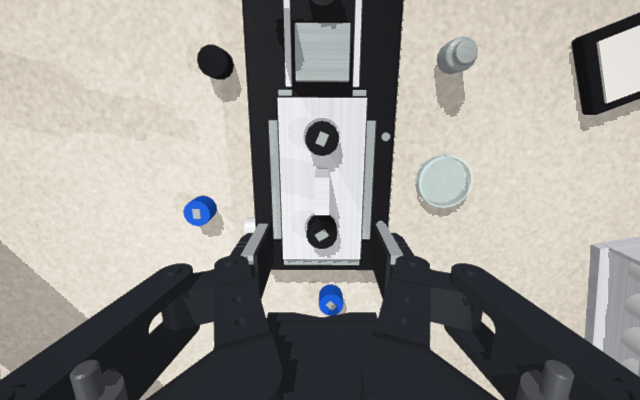

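The bar is drawn back about 24 mm and the mounts are seated at (322,138) and (321,231). The fin between them is lined up with the fingers, so I descend and grip.

Call:
{"method": "carry_out", "body": {"commands": [[[0.6, 0, 0.001, 0.04, 0, 0, 0], [0.6, 0, 0, 0.035, 0, 0, 0], [0.6, 0, 0, 0.025, 0, 0, 0], [0.6, 0, 0, 0.017, 0, 0, 0], [0.4, 0, 0, 0, 0, 0, 0], [0.3, 0, 0, 0, 0, 0, 0], [0.2, 0, 0, 0, 0, 0, 0], [0, 0, 0, 0, 0, 0, 0], [0, 0, 0, 0, 0, 0, 0], [0, 0, 0, 0, 0, 0, 0], [0, 0, 0, 0, 0, 0, 0]]]}}

```text
t: 15.0
eef_pos: [584.1, -87.0, 232.2]
eef_rot: [[0.984, -0.178, 0.002], [-0.178, -0.984, 0.001], [0.002, -0.001, -1.0]]
ft_force: [-1.0, 0.8, 5.4]
finger_gap: 0.134
```

Call:
{"method": "carry_out", "body": {"commands": [[[0, 0, 0, -0.001, 0, 0, 0], [0, 0, 0, -0.002, 0, 0, 0], [0, 0, 0, -0.003, 0, 0, 0], [0, 0, 0, -0.003, 0, 0, 0], [0, 0, 0, -0.003, 0, 0, 0], [0, 0, 0, -0.003, 0, 0, 0], [0, 0, 0, 0, 0, 0, 0]]]}}

```text
t: 15.88
eef_pos: [583.9, -86.9, 246.3]
eef_rot: [[0.984, -0.178, 0.001], [-0.178, -0.984, 0.001], [0.001, -0.002, -1.0]]
ft_force: [-0.4, 1.1, -3.6]
finger_gap: 0.132
```

```bash
cat > chk.py <<'E'
from h import *
s=ctrl.read_state();print(s["eef_pos"].round(1),s["eef_rot"][:,2].round(3),s["ft_force"].round(1),s["wrist_torque"].round(2),s["finger_gap"],s["t"])
for n in["scene","side","wrist"]:
    c=grab(n);W=cloud(c);f=s["eef_pos"]
    zc=f[2]-179   # expected plate top
    m=np.isfinite(W[...,0])&(abs(W[...,2]-zc)<13)&(np.hypot(W[...,0]-584,W[...,1]+86)<95)&(c["img"].min(2)>(110 if n!="scene" else 70))
    Q=W[m]
    if len(Q)>100:
        for _ in range(4):
            A=np.c_[Q[:,:2]-[584,-86],np.ones(len(Q))];k=np.linalg.lstsq(A,Q[:,2],rcond=None)[0];r=abs(Q[:,2]-A@k);Q=Q[r<max(2,2*np.median(r))]
        print(n,len(Q),"plate z",k[2].round(1),"slopes",k[:2].round(3))
    i=c["img"].copy();cv2.imwrite(f"pics/c_{n}.png",i)
E
python3 chk.py
```

```text
[583.9 -86.9 246.3] [ 0.001  0.001 -1.   ] [-0.4  1.1 -3.6] [-0.07 -0.02  0.  ] 0.1322217121539882 15.875
scene 771 plate z 66.5 slopes [-0.002  0.003]
side 410 plate z 62.9 slopes [-0.009 -0.003]
wrist 19789 plate z 63.2 slopes [ 0. -0.]
```

Level, and the lift weighs about 3.6 N. I continue up smoothly.

Call:
{"method": "carry_out", "body": {"commands": [[[0, 0, 0, -0.004, 0, 0, 0], [0, 0, 0, -0.007, 0, 0, 0], [0, 0, 0, -0.01, 0, 0, 0], [0, 0, 0, -0.011, 0, 0, 0], [0, 0, 0, -0.012, 0, 0, 0], [0, 0, 0, -0.012, 0, 0, 0], [0, 0, 0, -0.012, 0, 0, 0], [0, 0, 0, -0.012, 0, 0, 0], [0, 0, 0, -0.011, 0, 0, 0], [0, 0, 0, -0.009, 0, 0, 0], [0, 0, 0, -0.006, 0, 0, 0], [0, 0, 0, -0.003, 0, 0, 0]]]}}

```text
t: 17.52
eef_pos: [583.7, -87.1, 355.3]
eef_rot: [[0.984, -0.178, 0.001], [-0.178, -0.984, 0.002], [0.001, -0.002, -1.0]]
ft_force: [0.2, -0.5, -3.5]
finger_gap: 0.136
```

Call:
{"method": "carry_out", "body": {"commands": [[[0, 0, 0, -0.001, 0, 0, 0], [0, 0, 0, 0, 0, 0, 0], [0, 0, 0, 0, 0, 0, 0], [0, 0, 0, 0, 0, 0, 0], [0, 0, 0, 0, 0, 0, 0], [0, 0, 0, 0, 0, 0, 0], [0, 0, 0, 0, 0, 0, 0]]]}}

```text
t: 18.4
eef_pos: [583.7, -87.1, 356.0]
eef_rot: [[0.984, -0.178, 0.001], [-0.178, -0.984, 0.002], [0.0, -0.002, -1.0]]
ft_force: [0.7, -0.0, -2.9]
finger_gap: 0.132
```

```bash
python3 chk.py; python3 -c "
import cv2,numpy as np
a=cv2.imread('pics/c_scene.png')[100:300,200:420];b=cv2.imread('pics/c_wrist.png')
cv2.imwrite('pics/fin.png',np.hstack([cv2.resize(a,(440,400)),b[:,140:500]]))"
```

```text
[583.7 -87.1 356. ] [ 0.001  0.002 -1.   ] [ 0.7 -0.  -2.9] [-0.05  0.02 -0.01] 0.13247866432180422 18.4
scene 1017 plate z 175.8 slopes [-0.004 -0.   ]
side 504 plate z 172.6 slopes [-0.001 -0.002]
wrist 19831 plate z 173.2 slopes [0. 0.]
```

View pics/fin.png

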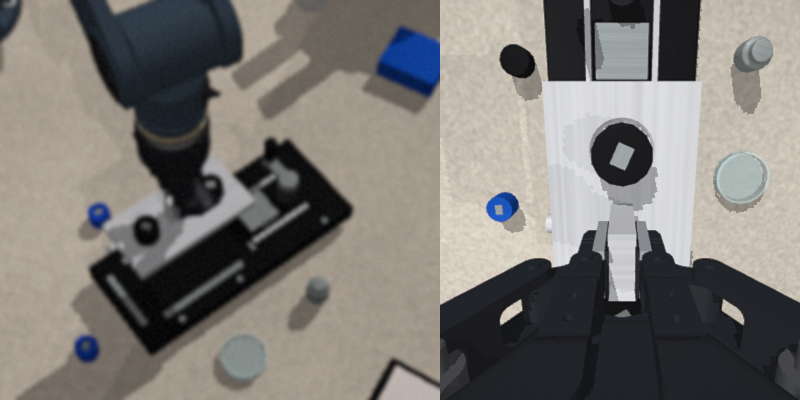

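The carrier is about 124 mm up and level. Mount a is at (147,230) and mount b at (212,185) in the left panel, both in their wells. The bar is back and the knob is on the -x side. I hand in the job.

```bash
python3 -c "
from bench import ctrl
print(ctrl.job_done())"
```

```text
the job is handed in; nothing more can be done
None
```

I wound the crank counterclockwise to its stop, lifted the carrier by its fin to about 124 mm above where it lay, and handed the job in while holding it still. It took 18.5 s of the 62 s.

- **Crank:** The knob's position put the crank at about 15.7 rad, with about 7 N of resistance at the stop. The camera showed the bar drawn back about 24 mm from where it first lay. That is slightly less than the 24.7 mm I expected for that turn, and within the measuring error.
- **Carrier:** All three cameras showed it level, with a slope of 0.004 or less. The grip was steady and the wrist force read about 3 N. The scene camera read the plate about 3 mm higher than the other two.
- **Mounts:** Both looked seated in their wells in the last pictures. I judged this by eye and did not measure how far off centre they were.
- **Bystanders:** None that I could see had moved. I did not measure this.

No check failed. The job was handed in without a verdict.

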